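# Set the sprung length stop of the strap gauge

## Robot

A 6-joint arm with a two-finger parallel gripper is mounted at the origin on the work surface. World frame = base frame: x ahead of the robot, y to its left, z up, the work surface at z = 0. Lengths are in m, angles in rad, forces in N, time in s.
With the tool pointing down it reaches from about 0.25 to 0.725 m from the base axis. Payload 4 kg.
Tool frame: the origin (TCP) lies on the centre line of the jaws, within the pads' length; the fingertips stand 17 mm ahead of it and the grasp point (between the pads) lies 2 mm behind it; z points along the fingers, x is the direction in which the jaws open and shut, and the axes are right-handed (so a half turn about z gives the same grasp; the last joint's range is limited). The gripper opens to 85 mm and grips with 20 to 120 N. Pads are 22 mm wide; open, the fingers measure 114 mm over their backs; the gripper's body (76 mm by 85 mm) begins 54 mm behind the grasp point. The pads swing forward as they close: fully open they stand 13 mm farther back than shut.
Start: joints at [1.125, 0.241, 0.005, 1.335, 0, 1.571], TCP at [0.216, 0.451, 0.248] pointing down, gripper open.
Joint ranges: [-2.72, 2.72], [-1.05, 1.87], [-1.09, 1.28], [-1.99, 2.15], [-1.42, 1.44], [-3.14, 3.14]. Speed limits (rad/s): [2.79, 2.79, 3.14, 3.14, 3.14, 3.14].

## Interface

Orientations are given as a unit quaternion [x, y, z, w].
In Python, from workcell import bot gives the robot as it stands.
- The arm moves only by the tool jog_arm, never from a script. Its arguments are lists of equal length, an entry for each row: "jaw": the closure, from 0 (fully open) to 1 (shut); "linear": the shift along the tool's x, y, z in m, a list of three; "delta_rot": the turn, a rotation vector about the tool's x, y, z in degrees, a list of three. A call has exactly 8 rows; each row is the pose to reach, as a shift and turn from the pose commanded when the call began, along the tool's axes at that moment; what a row does not reach only later rows make up. A row lasts 1/12 s, in which the tool goes at most 41.7 mm and 7.16 degrees, less where a joint would pass 70% of its speed; a pose out of reach is approached as far as the arm can. A call with a gripper value outside its range is refused whole. The fingers move at their own pace and stop on an object; the grip force is fixed at half the most. Time passes only in rows, so rows that repeat a pose let the fingers close, or fill a call up. It gives the time, the measured TCP pose, the force and the opening at its end, in the units of the state.
- bot.get_obs(): the state, without advancing time (a new reading comes with each control period).
- bot.camera(name): name is "scene" or "top"; returns (picture, depth): 384x512x3 uint8, red, green, blue; 384x512 float32, m along the optical axis (not along the pixel's ray), 0 where there is no reading.
- bot.calibration(name): a dict with "fovy" (degrees; the focal length in pixels is half the picture's height over the tangent of half this angle, whatever the lens; pixels are square), "cx", "cy" (the principal point, pixels), "k1" (the pictures are not rectified: a ray, as slopes to the right and down, at radius r is drawn at 1 + k1 r^2 times it, then the intrinsics apply), "origin" and "orientation" of the camera in the world. Camera axes: x right, y down, z forward; pixel columns grow to the right and rows downward; lengths in m; the calibration is good to about 2 mm. A picture is of the moment at which its call begins. calibration takes no time and is no camera call.
- bot.job_done(): hands the job in, once; it reports no verdict.
The state is a dict: "clock": time; "joint_pos": joint angles; "joint_vel": joint speeds; "tau": joint torques, N m; "eef_pos": TCP position; "tool_rot": TCP orientation; "ft_force": force on the tool from outside, world axes, zero at the start; "ft_torque": the same for the moment, N m; "grip_width": finger opening in m.
Only numpy, scipy, OpenCV 4.12 (cv2) and the standard library are available. Lean on these libraries where they do the work, as an engineer would, in place of code of your own. Each camera call takes 0.05 s, during which the arm holds its last target.

## Task

Set the orange strap-length gauge for trimming: with the fingertips, push its sprung orange slide away from you all the way to the end stop, then let it come back so that it latches against its stop pin at the middle position, and take your hand away. Only push, nothing is to be picked up: leave the blue gauge (already set), the stapler, the jar and the phone where they are.

Things in the scene. Friction and masses are not known exactly. Their poses are not given: they have to be found in the camera images.
- orange_gauge: The gauge to set, on the left or right, yaw up to 0.4. Fixed to the bench. Aluminium plate 255 x 170 x 22 mm high; origin on the bench below it, x along the slide's travel (plate from x -130 to +125), y left, z up. Dark end-stop block at x +100, 52 mm high. The plate behind the slide (x -130 to -40, slide home) is flat and free for fingertips.
- orange_push (a point): Middle of the slide's upright push face (towards the robot, dark rubber strip), 43 mm above the bench; moves with the slide. Face 96 mm wide (y), 23 to 58 mm above the bench, too wide to pinch; the slide ramps down ahead of it, 80 mm long in all. Axes as the gauge: push along x. A low ear on its left (y +46 to +78, 24 to 36 mm high) covers the stop pin: push near the face's middle.
- orange_slide (a joint): Slides along the gauge's +x, away from the robot, in m. 0 = home (sprung back, towards the robot), 0.06 = hard against the end stop, about 0.03 = latched at mid position against the stop pin. Starts at 0. Its spring always pushes it home, 3 N at 0 to 7 N at 0.06. Past 0.032 the pin pops up; once released it comes back to 0.03 and stays.
- orange_pin (a joint): Height of the sprung brass stop pin (10 mm thick, at x -15, y +64 mm of the gauge). About 0 = held down under the ear of the slide, 0.014 = popped up behind the ear, holding the slide at mid position. It rises by itself; no need to touch it.
- blue_gauge: Twin gauge with a blue slide, already latched; leave alone. Fixed to the bench. Aluminium plate 255 x 170 x 22 mm high; origin on the bench below it, x along the slide's travel (plate from x -130 to +125), y left, z up. Dark end-stop block at x +100, 52 mm high. The plate behind the slide (x -130 to -40, slide home) is flat and free for fingertips.
- blue_slide (a joint): Slides along the gauge's +x, away from the robot, in m. 0 = home (sprung back, towards the robot), 0.06 = hard against the end stop, about 0.03 = latched at mid position against the stop pin. Starts at about 0.03 and must stay there.
- stapler: Loose yellow and black stapler, 120 x 32 x 44 mm high, lying between the gauges, long side along its x; origin under its middle. Leave alone.
- button_jar: Loose glass jar with a white lid, 64 mm wide, 75 mm high; origin under its middle. Leave alone.
- phone: Loose grey phone with black screen, 74 x 150 x 9 mm, lying flat beyond the gauges; origin under its middle. Leave alone.

How it is judged:
By the outcome, as a careful person would: the job done as asked, in the order asked, and still so for the second after the job is handed in, with the robot touching nothing.
It also fails if it takes over 40 s, if anything falls off the work surface, if the arm or the gripper's body presses on something with over 40 N, if the wrist force passes 120 N, or if a joint passes its speed limit or range.

## Working session

There is one attempt and no reset: what is moved stays moved. The work goes in short steps, Python scripts to look and compute and a tool call to move; the robot and the scene stay as the last step left them, time stands still between calls to the robot, and variables do not carry over. Pictures are saved under pics/ and viewed, and the job is handed in when it is done.

Besides the shell and the picture viewer there is one more tool, called after "Call:" as name(argument=value, ...), one argument or row to a line, values as JSON. jog_arm: Moves the arm, as the interface text tells. Its arguments: {"type":"object","properties":{"jaw":{"type":"array","items":{"type":"number"}},"linear":{"type":"array","items":{"type":"array","items":{"type":"number"}}},"delta_rot":{"type":"array","items":{"type":"array","items":{"type":"number"}}}},"required":["jaw","linear","delta_rot"]}

```bash
mkdir -p pics; python3 - <<'E'
from workcell import bot
import cv2,numpy as np
for n in("scene","top"):
    p,d=bot.camera(n); cv2.imwrite(f"pics/{n}0.png",p[:,:,::-1]); np.save(f"pics/{n}0.npy",d); print(n,bot.calibration(n))
o=bot.get_obs();print(o)
E
```

```text
scene {'fovy': 50.689968690087404, 'cx': 250.3972348069277, 'cy': 195.5902621467175, 'k1': -0.13558209440019392, 'origin': array([1.29838648, 0.17964435, 1.10659666]), 'orientation': array([ 0.62839883,  0.72001061, -0.2238852 , -0.19124605])}
top {'fovy': 43.08716605414852, 'cx': 256.19341919653505, 'cy': 200.77392243593673, 'k1': -0.11333530341155713, 'origin': array([0.47933371, 0.09897916, 1.39882175]), 'orientation': array([-0.69837813,  0.71443505, -0.03235096,  0.02835413])}
{'clock': 0.1, 'joint_pos': array([ 1.12496292e+00,  2.41351189e-01,  3.88447666e-03,  1.33518536e+00,
       -1.19241577e-05,  1.57078516e+00]), 'joint_vel': array([-1.38392704e-04, -1.79739365e-03,  2.05668061e-03, -3.26959972e-04,
        2.39405486e-05,  1.06664455e-03]), 'tau': array([-5.33364455e-04, -3.73136258e+01,  2.53010488e+01,  1.07879861e-02,
       -1.57886683e-05,  5.35534284e-08]), 'eef_pos': array([0.2153856 , 0.45065885, 0.24750491]), 'tool_rot': array([ 8.45931043e-01,  5.33291486e-01, -7.81744219e-04,  4.99862547e-04]), 'ft_force': array([ 0.20353121,  0.45659329, -0.08231177]), 'ft_torque': array([ 0.0577051 , -0.02496994, -0.05009171]), 'grip_width': 0.08517453938200148}
```

View pics/scene0.png

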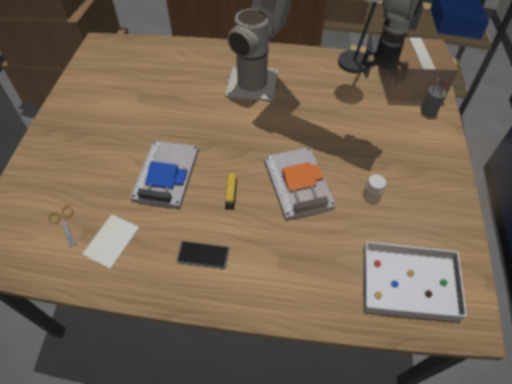

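View pics/top0.png

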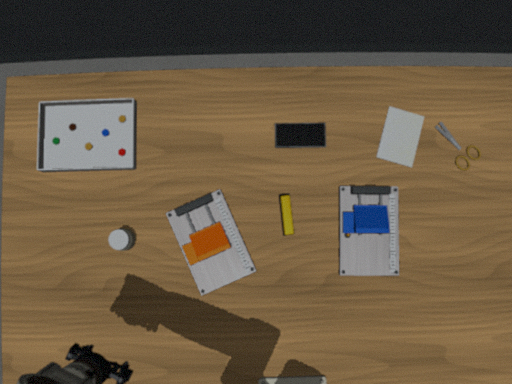

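The top view shows the orange gauge around (211,242), yawed left. The blue gauge is at (370,230), the stapler at (287,214), the jar at (121,239) and the phone at (300,135). I'll enlarge the orange gauge next.

```bash
python3 - <<'E'
import cv2
p=cv2.imread("pics/top0.png")[180:305,150:270]
cv2.imwrite("pics/crop0.png",cv2.resize(p,None,fx=5,fy=4.8 and 5,interpolation=cv2.INTER_CUBIC)[:600])
E
```

```text
(no output)
```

View pics/crop0.png

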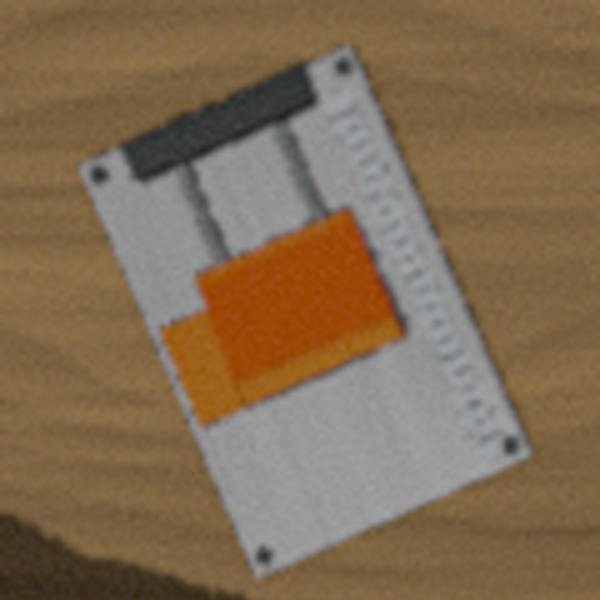

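The crop shows plate corners at about (82,167), (352,47), (530,455) and (258,577). The top edge of the push face runs from (243,405) to (405,338).

```bash
cat > h.py <<'E'
from workcell import bot
import cv2,numpy as np
from scipy.spatial.transform import Rotation as R
def ray(n,uv,z):
    c=bot.calibration(n);f=192/np.tan(np.radians(c['fovy']/2))
    K=np.array([[f,0,c['cx']],[0,f,c['cy']],[0,0,1]])
    q=cv2.undistortPoints(np.array(uv,float).reshape(-1,1,2),K,np.array([c['k1'],0,0,0.])).reshape(-1,2)
    d=R.from_quat(c['orientation']).apply(np.c_[q,np.ones(len(q))])
    return c['origin']+d*((z-c['origin'][2])/d[:,2])[:,None]
E
python3 - <<'E'
from h import *
cr=lambda a:np.array(a)/5+[150,180]-.4
P=ray("top",cr([(82,167),(352,47),(530,455),(258,577)]),.022)
print(P.round(4)); 
for i in range(4): print(np.linalg.norm(P[i]-P[i-1]).round(4))
M=np.array([[125,85],[125,-85],[-130,-85],[-130,85]])/1000
A=M-M.mean(0);B=P[:,:2]-P[:,:2].mean(0)
yaw=np.arctan2((A[:,0]*B[:,1]-A[:,1]*B[:,0]).sum(),(A*B).sum())
Rm=np.array([[np.cos(yaw),-np.sin(yaw)],[np.sin(yaw),np.cos(yaw)]])
o=P[:,:2].mean(0)-Rm@M.mean(0)
print("origin",o,"yaw",yaw)
F=ray("top",cr([(243,405),(405,338)]),.058)
print("face in gauge",(F[:,:2]-o)@Rm)
d=np.load("pics/top0.npy");c=bot.calibration("top");
for u,v in cr([(300,300),(320,480),(230,120)]): print(d[int(round(v)),int(round(u))])
for gx in(-.1,-.06,-.04,.02): print(gx,o+Rm@[gx,0],np.linalg.norm(o+Rm@[gx,0]))
ob=bot.get_obs();T=R.from_quat(ob['tool_rot']);print(T.as_matrix().round(4))
J=ray("top",[(121,239)],.075);print("jar in gauge",J,(J[:,:2]-o)@Rm)
E
```

```text
[[0.5687 0.3471 0.022 ]
 [0.6337 0.1921 0.022 ]
 [0.4007 0.096  0.022 ]
 [0.3356 0.2504 0.022 ]]
0.2523
0.1681
0.2521
0.1675
origin [0.48698338 0.22236677] yaw 0.3941211411627185
face in gauge [[-0.03767383  0.0488962 ]
 [-0.03997358 -0.04733746]]
1.3446406
1.3626245
1.3484267
-0.1 [0.39464994 0.18396708] 0.4354221669658094
-0.06 [0.43158332 0.19932696] 0.4753897299286038
-0.04 [0.45005    0.20700689] 0.4953754750083876
0.02 [0.50545007 0.23004671] 0.5553388686148035
[[ 4.312e-01  9.023e-01 -8.000e-04]
 [ 9.023e-01 -4.312e-01 -1.700e-03]
 [-1.900e-03  0.000e+00 -1.000e+00]]
jar in gauge [[0.49657806 0.46244698 0.075     ]] [[0.10104914 0.21798999]]
```

The gauge origin is about (0.487, 0.222) with yaw 0.394. The plate sides fit to about 1%, and the slide face sits at x ≈ -0.039, as expected for home. Next I'll shut the jaws and move above the free plate behind the slide, with the jaw axis across the gauge.

Call:
jog_arm(
  jaw=[1, 1, 1, 1, 1, 1, 1, 1],
  linear=[
    [-0.02, 0.035, 0.005],
    [-0.041, 0.07, 0.01],
    [-0.061, 0.104, 0.015],
    [-0.082, 0.139, 0.02],
    [-0.102, 0.174, 0.025],
    [-0.122, 0.208, 0.03],
    [-0.143, 0.243, 0.035],
    [-0.163, 0.278, 0.04],
  ],
  delta_rot=[
    [0, 0, -6],
    [0, 0, -12],
    [0, 0, -18],
    [0, 0, -24],
    [0, 0, -30],
    [0, 0, -36],
    [0, 0, -42],
    [0, 0, -48.2],
  ],
)

```text
clock: 0.77
eef_pos: [0.3848, 0.2, 0.2105]
tool_rot: [0.562, 0.827, -0.0, -0.0]
ft_force: [0.2, 0.9, 0.1]
grip_width: 0.0001
```

```bash
cat > st.py <<'E'
from h import *
o=np.array([.487,.2224]);yaw=.394
Rm=np.array([[np.cos(yaw),-np.sin(yaw)],[np.sin(yaw),np.cos(yaw)]])
ob=bot.get_obs();print(ob['clock'],ob['joint_pos'].round(3),ob['eef_pos'].round(4),ob['ft_force'].round(2),ob['grip_width'])
print("gauge xy",(ob['eef_pos'][:2]-o)@Rm,"force gauge",ob['ft_force'][:2]@Rm)
T=R.from_quat(ob['tool_rot']).as_matrix();print(T.round(4),"tool axes in gauge",(Rm.T@T[:2]).round(4))
E
python3 st.py
```

```text
0.7667 [ 0.479  0.132 -0.23   1.209 -0.     0.101] [0.3848 0.2    0.2105] [0.24 0.91 0.08] 0.00010651795069202799
gauge xy [-0.10291614  0.01856978] force gauge [0.56898685 0.74913071]
[[-3.691e-01  9.294e-01 -6.000e-04]
 [ 9.294e-01  3.691e-01 -3.000e-04]
 [-1.000e-04 -6.000e-04 -1.000e+00]] tool axes in gauge [[ 1.600e-02  9.999e-01 -6.000e-04]
 [ 9.999e-01 -1.600e-02 -1.000e-04]]
```

Call:
jog_arm(
  jaw=[1, 1, 1, 1, 1, 1, 1, 1],
  linear=[
    [0, 0, 0.02],
    [0, 0, 0.05],
    [0, 0, 0.08],
    [0, 0, 0.11],
    [0, 0, 0.13],
    [0, 0, 0.14],
    [0, 0, 0.145],
    [0, 0, 0.145],
  ],
  delta_rot=[
    [0, 0, 0],
    [0, 0, 0],
    [0, 0, 0],
    [0, 0, 0],
    [0, 0, 0],
    [0, 0, 0],
    [0, 0, 0],
    [0, 0, 0],
  ],
)

```text
clock: 1.43
eef_pos: [0.3834, 0.2013, 0.0647]
tool_rot: [0.564, 0.826, -0.001, -0.001]
ft_force: [0.0, 0.5, 1.9]
grip_width: 0.0001
```

```bash
python3 st.py; python3 - <<'E'
from h import *
p,d=bot.camera("scene");p=p[130:230,240:350]
cv2.imwrite("pics/s1.png",cv2.resize(p[:,:,::-1],None,fx=5.5,fy=5.5,interpolation=cv2.INTER_CUBIC))
E
```

```text
1.4333 [ 0.483  0.292 -0.456  0.825  0.     0.11 ] [0.3834 0.2013 0.0647] [0.   0.55 1.85] 0.00010121837626441396
gauge xy [-0.10373033  0.02029954] force gauge [0.21036647 0.50422318]
[[-3.644e-01  9.312e-01 -2.900e-03]
 [ 9.312e-01  3.644e-01 -1.500e-03]
 [-4.000e-04 -3.200e-03 -1.000e+00]] tool axes in gauge [[ 2.100e-02  9.998e-01 -3.300e-03]
 [ 9.998e-01 -2.100e-02 -3.000e-04]]
```

View pics/s1.png

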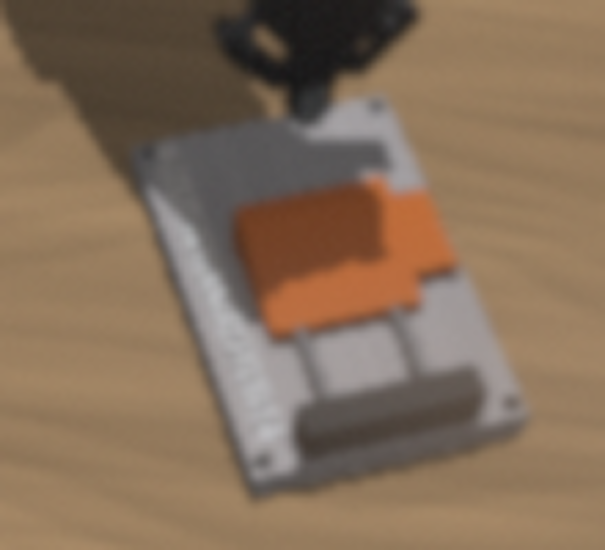

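The tips are over the free rear plate at about (310,105), roughly 20 mm left of the slide's middle. I'll correct y and yaw, then lower and approach.

Call:
jog_arm(
  jaw=[1, 1, 1, 1, 1, 1, 1, 1],
  linear=[
    [-0.01, 0.0, 0.005],
    [-0.02, 0.005, 0.01],
    [-0.02, 0.01, 0.011],
    [-0.02, 0.015, 0.011],
    [-0.02, 0.02, 0.011],
    [-0.02, 0.025, 0.011],
    [-0.02, 0.03, 0.011],
    [-0.02, 0.03, 0.011],
  ],
  delta_rot=[
    [0, 0, -1.2],
    [0, 0, -1.2],
    [0, 0, -1.2],
    [0, 0, -1.2],
    [0, 0, -1.2],
    [0, 0, -1.2],
    [0, 0, -1.2],
    [0, 0, -1.2],
  ],
)

```text
clock: 2.15
eef_pos: [0.4213, 0.1951, 0.0553]
tool_rot: [0.555, 0.832, 0.001, 0.0]
ft_force: [0.4, 0.5, 1.0]
grip_width: -0.0001
```

```bash
python3 st.py
```

```text
2.15 [ 0.434  0.354 -0.394  0.821  0.     0.039] [0.4213 0.1951 0.0553] [0.44 0.55 1.  ] -0.00013895822924533743
gauge xy [-7.11774691e-02  2.96082258e-05] force gauge [0.61314784 0.33612608]
[[-3.841e-01  9.233e-01  1.800e-03]
 [ 9.233e-01  3.841e-01  9.000e-04]
 [ 2.000e-04  2.000e-03 -1.000e+00]] tool axes in gauge [[-2.e-04  1.e+00  2.e-03]
 [ 1.e+00  2.e-04  2.e-04]]
```

Call:
jog_arm(
  jaw=[1, 1, 1, 1, 1, 1, 1, 1],
  linear=[
    [0, 0.007, 0.003],
    [0, 0.014, 0.003],
    [0, 0.021, 0.003],
    [0, 0.028, 0.003],
    [0, 0.035, 0.003],
    [0, 0.042, 0.003],
    [0, 0.049, 0.003],
    [0, 0.055, 0.003],
  ],
  delta_rot=[
    [0, 0, 0],
    [0, 0, 0],
    [0, 0, 0],
    [0, 0, 0],
    [0, 0, 0],
    [0, 0, 0],
    [0, 0, 0],
    [0, 0, 0],
  ],
)

```text
clock: 2.82
eef_pos: [0.4691, 0.2149, 0.0515]
tool_rot: [0.555, 0.832, -0.002, -0.001]
ft_force: [-5.4, -1.1, 4.5]
grip_width: -0.0001
```

```bash
python3 st.py; python3 - <<'E'
from h import *
p,d=bot.camera("scene");p=p[130:230,240:350]
cv2.imwrite("pics/s2.png",cv2.resize(p[:,:,::-1],None,fx=5.5,fy=5.5,interpolation=cv2.INTER_CUBIC))
E
```

```text
2.8167 [ 0.429  0.447 -0.253  0.875  0.001  0.035] [0.4691 0.2149 0.0515] [-5.41 -1.14  4.55] -7.028141650599887e-05
gauge xy [-1.93689622e-02 -1.95278053e-05] force gauge [-5.43503204  1.02817466]
[[-3.841e-01  9.233e-01 -4.300e-03]
 [ 9.233e-01  3.841e-01 -1.300e-03]
 [ 4.000e-04 -4.400e-03 -1.000e+00]] tool axes in gauge [[-2.0e-04  1.0e+00 -4.4e-03]
 [ 1.0e+00  2.0e-04  4.0e-04]]
```

View pics/s2.png

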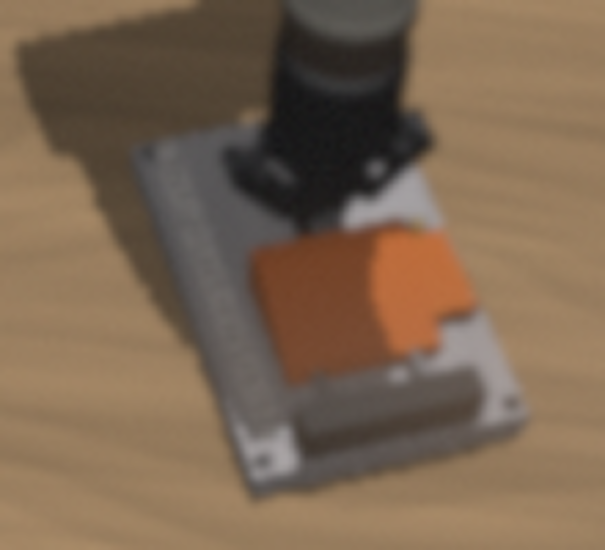

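The tips sit against the middle of the face. The slide is roughly half way along, near (365,300), with about 5 N on the tool. I'll keep pushing slowly.

Call:
jog_arm(
  jaw=[1, 1, 1, 1, 1, 1, 1, 1],
  linear=[
    [0, 0.004, 0],
    [0, 0.008, 0],
    [0, 0.012, 0],
    [0, 0.015, 0],
    [0, 0.018, 0],
    [0, 0.02, 0],
    [0, 0.022, 0],
    [0, 0.022, 0],
  ],
  delta_rot=[
    [0, 0, 0],
    [0, 0, 0],
    [0, 0, 0],
    [0, 0, 0],
    [0, 0, 0],
    [0, 0, 0],
    [0, 0, 0],
    [0, 0, 0],
  ],
)

```text
clock: 3.53
eef_pos: [0.489, 0.2233, 0.0513]
tool_rot: [0.555, 0.832, -0.002, -0.002]
ft_force: [-5.9, -1.6, 4.0]
grip_width: 0.0002
```

```bash
python3 st.py
```

```text
3.5333 [ 0.428  0.483 -0.193  0.9    0.001  0.034] [0.489  0.2233 0.0513] [-5.91 -1.65  3.98] 0.00017961256173489477
gauge xy [2.14487806e-03 2.95029568e-05] force gauge [-6.08927614  0.74958936]
[[-3.841e-01  9.233e-01 -4.600e-03]
 [ 9.233e-01  3.841e-01 -1.300e-03]
 [ 5.000e-04 -4.700e-03 -1.000e+00]] tool axes in gauge [[-2.0e-04  1.0e+00 -4.7e-03]
 [ 1.0e+00  2.0e-04  5.0e-04]]
```

Call:
jog_arm(
  jaw=[1, 1, 1, 1, 1, 1, 1, 1],
  linear=[
    [0, 0.001, 0],
    [0, 0.002, 0],
    [0, 0.003, 0],
    [0, 0.004, 0],
    [0, 0.005, 0],
    [0, 0.006, 0],
    [0, 0.006, 0],
    [0, 0.006, 0],
  ],
  delta_rot=[
    [0, 0, 0],
    [0, 0, 0],
    [0, 0, 0],
    [0, 0, 0],
    [0, 0, 0],
    [0, 0, 0],
    [0, 0, 0],
    [0, 0, 0],
  ],
)

```text
clock: 4.2
eef_pos: [0.4942, 0.2254, 0.0513]
tool_rot: [0.555, 0.832, -0.002, -0.002]
ft_force: [-6.1, -1.9, 4.0]
grip_width: -0.0002
```

```bash
python3 st.py
```

```text
4.2 [ 0.428  0.492 -0.177  0.907  0.001  0.033] [0.4942 0.2254 0.0513] [-6.1  -1.9   4.05] -0.00021221507380330524
gauge xy [7.77673258e-03 2.11719277e-05] force gauge [-6.36420885  0.59187369]
[[-3.841e-01  9.233e-01 -4.900e-03]
 [ 9.233e-01  3.841e-01 -1.500e-03]
 [ 5.000e-04 -5.100e-03 -1.000e+00]] tool axes in gauge [[-2.0e-04  1.0e+00 -5.1e-03]
 [ 1.0e+00  2.0e-04  5.0e-04]]
```

Call:
jog_arm(
  jaw=[1, 1, 1, 1, 1, 1, 1, 1],
  linear=[
    [0, 0.001, 0],
    [0, 0.002, 0],
    [0, 0.003, 0],
    [0, 0.004, 0],
    [0, 0.004, 0],
    [0, 0.005, 0],
    [0, 0.005, 0],
    [0, 0.005, 0],
  ],
  delta_rot=[
    [0, 0, 0],
    [0, 0, 0],
    [0, 0, 0],
    [0, 0, 0],
    [0, 0, 0],
    [0, 0, 0],
    [0, 0, 0],
    [0, 0, 0],
  ],
)

```text
clock: 4.87
eef_pos: [0.4945, 0.2256, 0.0513]
tool_rot: [0.555, 0.832, -0.006, -0.004]
ft_force: [-16.7, -6.1, 14.8]
grip_width: 0.0001
```

```bash
python3 st.py; python3 - <<'E'
from h import *
p,d=bot.camera("scene");p=p[130:230,240:350]
cv2.imwrite("pics/s3.png",cv2.resize(p[:,:,::-1],None,fx=5.5,fy=5.5,interpolation=cv2.INTER_CUBIC))
E
```

```text
4.8667 [ 0.427  0.498 -0.166  0.921  0.001  0.033] [0.4945 0.2256 0.0513] [-16.73  -6.13  14.84] 7.611785150127093e-05
gauge xy [8.16440702e-03 4.13969211e-05] force gauge [-17.80375947   0.76376646]
[[-3.843e-01  9.231e-01 -1.290e-02]
 [ 9.232e-01  3.842e-01 -4.800e-03]
 [ 5.000e-04 -1.380e-02 -9.999e-01]] tool axes in gauge [[-4.000e-04  9.999e-01 -1.380e-02]
 [ 1.000e+00  4.000e-04  5.000e-04]]
```

View pics/s3.png

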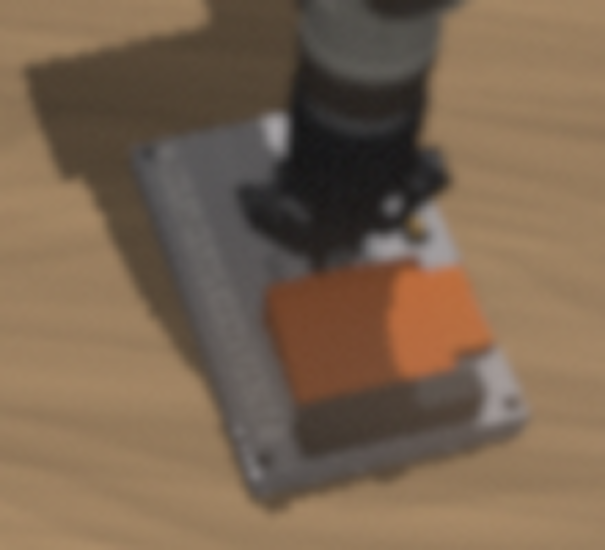

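Hard stop reached: the force jumped from 6 to 18 N with the TCP stalled, and the slide touches the block at about (345,395). The brass pin shows behind the ear at (417,228). I'll back off now.

Call:
jog_arm(
  jaw=[1, 1, 1, 1, 1, 1, 1, 1],
  linear=[
    [0, -0.006, 0],
    [0, -0.012, 0],
    [0, -0.018, 0],
    [0, -0.024, 0],
    [0, -0.03, 0],
    [0, -0.038, 0],
    [0, -0.048, 0],
    [0, -0.06, 0],
  ],
  delta_rot=[
    [0, 0, 0],
    [0, 0, 0],
    [0, 0, 0],
    [0, 0, 0],
    [0, 0, 0],
    [0, 0, 0],
    [0, 0, 0],
    [0, 0, 0],
  ],
)

```text
clock: 5.58
eef_pos: [0.4474, 0.2055, 0.0525]
tool_rot: [0.555, 0.832, 0.002, 0.002]
ft_force: [0.3, -0.2, 0.4]
grip_width: 0.0002
```

Call:
jog_arm(
  jaw=[1, 1, 1, 1, 1, 1, 1, 1],
  linear=[
    [0, -0.01, 0],
    [0, -0.02, -0.01],
    [0, -0.03, -0.03],
    [0, -0.04, -0.06],
    [0, -0.05, -0.09],
    [0, -0.06, -0.12],
    [0, -0.07, -0.14],
    [0, -0.07, -0.15],
  ],
  delta_rot=[
    [0, 0, 0],
    [0, 0, 0],
    [0, 0, 0],
    [0, 0, 0],
    [0, 0, 0],
    [0, 0, 0],
    [0, 0, 0],
    [0, 0, 0],
  ],
)

```text
clock: 6.25
eef_pos: [0.3823, 0.1785, 0.2059]
tool_rot: [0.555, 0.832, 0.003, 0.002]
ft_force: [0.3, -1.0, 0.2]
grip_width: 0.0002
```

```bash
python3 st.py; python3 - <<'E'
from h import *
o=np.array([.487,.2224])
p,d=bot.camera("scene");cv2.imwrite("pics/s4f.png",p[:,:,::-1]);p=p[130:230,240:350]
cv2.imwrite("pics/s4.png",cv2.resize(p[:,:,::-1],None,fx=5.5,fy=5.5,interpolation=cv2.INTER_CUBIC))
p,d=bot.camera("top");cv2.imwrite("pics/t4f.png",p[:,:,::-1]);p=p[180:300,150:270]
cv2.imwrite("pics/t4.png",cv2.resize(p[:,:,::-1],None,fx=5,fy=5,interpolation=cv2.INTER_CUBIC))
E
```

```text
6.25 [ 4.370e-01  1.060e-01 -2.730e-01  1.183e+00 -1.000e-03  4.300e-02] [0.3823 0.1785 0.2059] [ 0.26 -1.01  0.17] 0.00018120630072843418
gauge xy [-0.11353632 -0.00034486] force gauge [-0.14877717 -1.02837734]
[[-3.837e-01  9.234e-01  7.800e-03]
 [ 9.235e-01  3.837e-01  3.100e-03]
 [-1.000e-04  8.400e-03 -1.000e+00]] tool axes in gauge [[ 2.0e-04  1.0e+00  8.4e-03]
 [ 1.0e+00 -2.0e-04 -1.0e-04]]
```

View pics/s4.png

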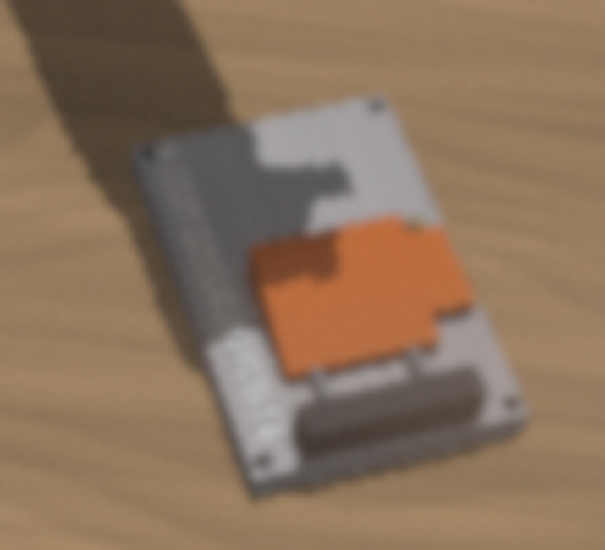

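View pics/t4.png

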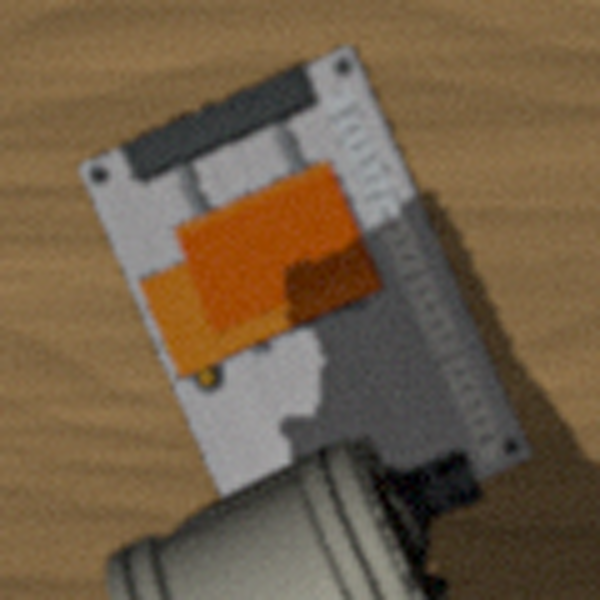

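View pics/t4f.png

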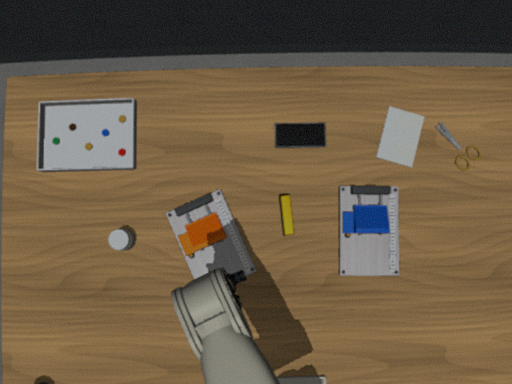

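The orange slide sits about 28 mm from home, with its far corner moved from (352,208) to (332,163) in the crop. The brass pin stands behind the ear at (207,377), and the other objects are unmoved. The hand is clear, so I'm handing in.

```bash
python3 -c "
from workcell import bot
bot.job_done()"
```

```text
the job is handed in; nothing more can be done
```

The orange gauge is set, and I handed the job in with the arm clear after about 6.4 s. I pushed the slide with shut fingertips at the middle of its face until it hit the end stop. The tool stalled there and the force rose from 6 to about 18 N. I then backed off and lifted away.

- **Latch:** the last pictures show the slide held about 28 mm from home (nominal 30 mm). The brass pin is up behind the ear.
- **Other objects:** by eye, the blue gauge, stapler, jar and phone are where they were.
- **Forces:** about 1 N of reading remained on the wrist in free air, as at other times clear of contact. At the stop there was also an upward force of about 15 N on the tool, which I did not explain. Both are well within the limits.
- **Measurement mismatch:** the plate measured about 1% smaller than its stated size, and I took that as edge-reading and calibration error.

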